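Fill the table caddy with the seasonings

ROBOT

A 6-joint arm with a two-finger parallel gripper is mounted at the origin on a cart in front of the work surface, level with it; the furniture and walls round the work are solid. World frame = base frame: x ahead of the robot, y to its left, z up, the work surface at z = 0. Lengths are in mm, angles in rad, forces in N, time in s.
With the tool pointing down it reaches from about 350 to 975 mm from the base axis. Payload 7.1 kg.
Tool frame: the origin (TCP) lies at the very end of the fingers, on their centre line; the grasp point (between the pads) lies hold_point_z behind it (hold_point_z is the distance from the TCP to the grasp point, in mm); z points along the fingers, y is the line along which they close (so a half turn about z gives the same grasp; the last joint's range is limited). The gripper opens to 88 mm and grips with 3 to 60 N. Pads are 20 mm wide; open, the fingers measure 115 mm over their backs; the gripper's body (75 mm by 178 mm) begins 61 mm behind the grasp point.
Start: joints at [-1.21, 0.423, 1.63, -0, 1.089, -0.019], TCP at [231.725, -580.438, 222.675] pointing down, gripper open.
Joint ranges: [-3, 3], [-0.9, 2.11], [0.09, 2.58], [-1.31, 4.45], [0.11, 2.69], [-2.54, 2.54]. Speed limits (rad/s): [2.39, 2.39, 3.01, 3.14, 3.14, 3.14].

INTERFACE

Orientations are given as a unit quaternion [x, y, z, w].
In Python, from cell import observe, read_camera, sign_off, hold_point_z gives the robot as it stands. The module is installed in compiled form; this text tells all that it offers.
- The arm moves only by the shell command python3 -m pendant 'ROWS'. ROWS is JSON, a list that holds one entry, the list of rows, each a list of 5 numbers: the shift along the tool's x, y, z in m, then the turn about the tool's z in rad, then the opening, from 0 (shut) to 1 (fully open). In form: [[[x, y, z, twist, gripper], ...]]. A call has exactly 10 rows; each row shifts and turns the commanded pose from where the row before left it, along the tool's axes as they then stand; what a row does not reach is not made up. A row lasts 1/10 s, in which the tool goes at most 50 mm and 8.59 degrees, less where a joint would pass 70% of its speed; a pose out of reach is approached as far as the arm can. A call with a gripper value outside its range is refused whole. The fingers move at their own pace and stop on an object; the grip force is fixed at half the most. Time passes only in rows, so rows that do not move let the fingers close, or fill a call up. It gives the time, the measured TCP pose, the force, the opening and the grip force at its end, in the units of the state.
- observe(): the state, without advancing time (a new reading comes with each control period).
- read_camera(name): name is "scene" or "side" or "wrist"; returns a dict with "pixels" (420x560x3 uint8, red, green, blue), "depth" (420x560 float32, mm along the optical axis (not along the pixel's ray), 0 where there is no reading), "mtx" (3x3 intrinsics, pixels), "T" (4x4, takes a point from camera to world coordinates); the wrist camera has in their place "mount" (4x4, takes a point from camera to tool coordinates, whose origin is the TCP and whose axes are the flange's). Camera axes: x right, y down, z forward; pixel columns grow to the right and rows downward; lengths in mm; the calibration is good to about 2 mm. A picture is of the moment at which its call begins: read the wrist's pose just before it.
- sign_off(): hands the job in; it is judged then, once.
The state is a dict: "time_s": time; "joint_positions": joint angles; "qd": joint speeds; "joint_torque": joint torques, N m; "position": TCP position; "ee_rot": TCP orientation; "wrist_force": force on the tool from outside, world axes, zero at the start; "wrist_torque": the same for the moment, N m; "opening": finger opening in mm; "grasp_force": force on a finger pad.
Only numpy, scipy, OpenCV 4.12 (cv2) and the standard library are available. Lean on these libraries where they do the work, as an engineer would, in place of code of your own. Each camera call takes 0.05 s, during which the arm holds its last target. There are 200 camera calls.

TASK

Gather the seasonings for the dinner table into the wooden caddy, each standing upright on the floor of its own compartment: the pepper mill in the large square one, the salt shaker in the small square one, and the two wide-capped glass spice jars one in each of the two oblong ones (either jar in either). The dropper bottle looks much like a spice jar but does not belong: leave it and the onion standing where they are. Mind the wall cupboards, with round knobs, that overhang the back of the worktop.

Things in the scene. Friction and masses are not known exactly. Their poses are not given: they have to be found in the camera images.
- caddy: Open wooden caddy, 162x162 mm, walls 40 high, 6 thick, steel bar sticking out 18 on each x side; fixed, any heading. Origin: centre of underside, z up. Floor 8 thick; an off-centre cross of dividers (6 thick, tops at 36) makes 4 compartments; inner x by y, centre in caddy x, y (mm): large square 80x80 (-35,-35); small square 64x64 (43,43); oblongs 80x64 (-35,43) and 64x80 (43,-35).
- pepper_mill_center (a point): Dark wooden pepper mill, round, waisted, 170 mm tall, foot 58 mm in diameter, rounded head 50 mm in diameter between 123 and 159 mm above its underside, with a small metal nut on top; 0.18 kg, loose, head does not turn. The point is half-way up (85 mm above its underside), on its axis; z is up.
- salt_shaker_center (a point): Glass salt shaker, round, 90 mm tall, body at most 44 mm in diameter up to 74 mm above its underside, domed grey metal cap with holes, 34 mm in diameter, above that; 0.1 kg, loose. The point is half-way up (45 mm above its underside), on its axis; z is up.
- spice_1_center (a point): Glass spice jar with a wide black cap (seen from above, one jar's cap top is black, the other's a tan disc): an upright cylinder, 41 mm in diameter from top to bottom and 105 mm tall, 0.11 kg, loose. Identical in shape to the other spice jar. The point is its centre, half-way up (52.5 mm above its underside), on its axis; z is up.
- spice_2_center (a point): Glass spice jar with a wide black cap (seen from above, one jar's cap top is black, the other's a tan disc): an upright cylinder, 41 mm in diameter from top to bottom and 105 mm tall, 0.11 kg, loose. Identical in shape to the other spice jar. The point is its centre, half-way up (52.5 mm above its underside), on its axis; z is up.
- dropper_center (a point): Look-alike that stays: slim brown dropper bottle, 33 mm in diameter and 102 mm tall, with a black rubber bulb narrower than the bottle; loose. The point is half-way up (51 mm above its underside), on its axis; z is up.
- onion_1_center (a point): Bystander that stays: red onion, about 66 mm across and 71 mm tall, loose. The point is half-way up (35.5 mm above its underside); z is up.
Things that resemble listed ones, but are neither listed nor needed, are in the scene too. What is shaped like the part that bears spice_2_center but blue is not meant.

How it is judged (in metres and radians):
At the end, for the whole second after the job is handed in: Mill in the large square, salt in the small square, one spice jar in each oblong compartment, anywhere in it, upright (0.12 rad), standing on the caddy's floor (6 mm), released, at rest. Dropper bottle and onion within 30 mm of where they began (x of pepper_mill_center in the frame of caddy between -0.0485 and -0.0215 m and y of pepper_mill_center in the frame of caddy between -0.0485 and -0.0215 m and z of pepper_mill_center in the frame of caddy between 0.087 and 0.099 m and x of salt_shaker_center in the frame of caddy between 0.0305 and 0.0555 m and y of salt_shaker_center in the frame of caddy between 0.0305 and 0.0555 m and z of salt_shaker_center in the frame of caddy between 0.047 and 0.059 m and ((x of spice_1_center in the frame of caddy between -0.0575 and -0.0125 m and y of spice_1_center in the frame of caddy between 0.0285 and 0.0575 m and z of spice_1_center in the frame of caddy between 0.0545 and 0.0665 m and x of spice_2_center in the frame of caddy between 0.0285 and 0.0575 m and y of spice_2_center in the frame of caddy between -0.0575 and -0.0125 m and z of spice_2_center in the frame of caddy between 0.0545 and 0.0665 m) or (x of spice_1_center in the frame of caddy between 0.0285 and 0.0575 m and y of spice_1_center in the frame of caddy between -0.0575 and -0.0125 m and z of spice_1_center in the frame of caddy between 0.0545 and 0.0665 m and x of spice_2_center in the frame of caddy between -0.0575 and -0.0125 m and y of spice_2_center in the frame of caddy between 0.0285 and 0.0575 m and z of spice_2_center in the frame of caddy between 0.0545 and 0.0665 m)) and angle between each of pepper_mill_center, salt_shaker_center, spice_1_center, spice_2_center's own z axis and vertical below 0.12 rad and linear speed of each of pepper_mill, salt_shaker, spice_1, spice_2 below 0.02 m/s and distance of each of dropper_center, onion_1_center from where it was at the start of the episode below 0.03 m); the robot touches nothing.
It fails at once if the dropper bottle is moved or knocked over (its centre shifts by 30 mm or more) (distance of dropper_center from where it was at the start of the episode above 0.03 m).
It fails at once if the onion is moved or knocked over (its centre shifts by 30 mm or more) (distance of onion_1_center from where it was at the start of the episode above 0.03 m).
It also fails if it takes over 109 s, if anything falls off the work surface, if the arm or the gripper's body presses on something with over 40 N, if the wrist force passes 120 N, or if a joint passes its speed limit or range.

## Working session

There is one attempt and no reset: what is moved stays moved. The work goes in short steps, Python scripts to look and compute and a shell command to move; the robot and the scene stay as the last step left them, time stands still between calls to the robot, and variables do not carry over. Pictures are saved under pics/ and viewed, at most 14 in all, crops included, and the job is handed in when it is done.

```bash
mkdir -p pics; cat > h.py <<'E'
import numpy as np, cv2
from cell import observe, read_camera, sign_off, hold_point_z
from scipy.spatial.transform import Rotation as R
def Tw(s):
    T=np.eye(4);T[:3,:3]=R.from_quat(s["ee_rot"]).as_matrix();T[:3,3]=s["position"];return T
def shot(n,f):
    s=observe();c=read_camera(n)
    if n=="wrist": c["T"]=Tw(s)@c["mount"]
    np.savez("pics/"+f+".npz",**{k:c[k] for k in("pixels","depth","mtx","T")})
    cv2.imwrite("pics/"+f+".png",c["pixels"][:,:,::-1]);return c
def load(f): return np.load("pics/"+f+".npz")
def cloud(c):
    d=c["depth"];v,u=np.mgrid[:d.shape[0],:d.shape[1]];K=c["mtx"]
    p=np.stack([(u-K[0,2])/K[0,0]*d,(v-K[1,2])/K[1,1]*d,d],-1)
    w=p@c["T"][:3,:3].T+c["T"][:3,3];w[d==0]=np.nan;return w
def local(p):
    s=observe();return R.from_quat(s["ee_rot"]).inv().apply(np.array(p)-s["position"])
E
python3 - <<'E'
from h import *
print(hold_point_z); s=observe();print(s["position"],R.from_quat(s["ee_rot"]).as_matrix().round(3))
for n in("scene","side","wrist"): 
    c=shot(n,n+"0");print(n,c["T"].round(2).tolist(),c["mtx"][0,0])
E
```

```text
18.700000000000003
[ 231.54086706 -579.91877059  221.89486766] [[ 0.929  0.371 -0.001]
 [ 0.371 -0.929  0.001]
 [ 0.    -0.002 -1.   ]]
scene [[-0.81, -0.42, 0.41, -144.61], [-0.59, 0.59, -0.56, 784.12], [-0.0, -0.69, -0.72, 1153.56], [0.0, 0.0, 0.0, 1.0]] 522.8978745742041
side [[-0.91, -0.19, 0.36, 32.57], [-0.4, 0.38, -0.83, 929.65], [0.03, -0.9, -0.43, 571.09], [0.0, 0.0, 0.0, 1.0]] 491.1969775190524
wrist [[0.37, -0.9, -0.24, 296.99], [-0.93, -0.36, -0.1, -553.36], [-0.0, 0.26, -0.97, 384.24], [0.0, 0.0, 0.0, 1.0]] 300.5173948462557
```

View pics/scene0.png

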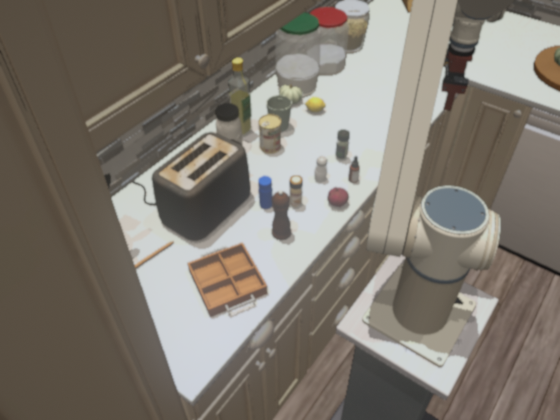

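View pics/side0.png

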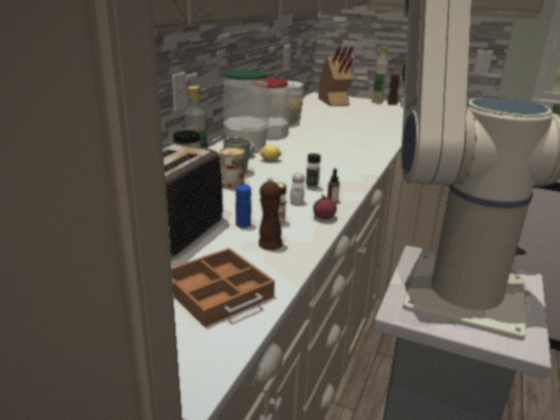

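The scene view shows these candidates:
- Mill at (281,215).
- Tan-cap spice jar at (296,190).
- Blue look-alike at (265,192), not meant.
- Salt at (321,168).
- Black-cap jar at (343,143).
- Dropper at (354,168), which stays.
- Onion at (338,197), which stays.
- Caddy at (228,278).

Next I'll take a close crop and measure positions.

```bash
python3 - <<'E'
from h import *
c=load("scene0");im=c["pixels"][120:320,175:375,::-1]
cv2.imwrite("pics/crop1.png",cv2.resize(im,(600,600),interpolation=cv2.INTER_CUBIC))
w=np.concatenate([cloud(load(f)).reshape(-1,3) for f in("scene0","side0")])
w=w[np.isfinite(w).all(1)]
print("table z",np.median(w[(abs(w[:,2])<15)][:,2]))
m=(w[:,2]>18)&(w[:,2]<300)&(w[:,0]>250)&(w[:,0]<1000)&(abs(w[:,1])<600)
q=w[m]
# top-down height map 3mm
H=np.zeros((270,400),np.float32)
i=((q[:,0]-250)/3).astype(int);j=((600-q[:,1])/3).astype(int)
np.maximum.at(H,(i.clip(0,269),j.clip(0,399)),q[:,2])
cc=cv2.dilate((H>18).astype(np.uint8),np.ones((3,3)))
n,l,st,ce=cv2.connectedComponentsWithStats(cc)
for k in range(1,n):
    if st[k,4]>40:
        x,y,a,b,A=st[k];print("x",250+3*y,250+3*(y+b),"y",600-3*(x+a),600-3*x,"zmax",H[l==k].max().round(),A)
v=(H[::-1,:]).clip(0,255).astype(np.uint8)
cv2.imwrite("pics/H.png",cv2.resize(cv2.applyColorMap(v,cv2.COLORMAP_JET),(800,540),interpolation=0))
K=c["mtx"];
cl=cloud(c)
for n_,(u,v_) in dict(mill=(281,197),tan=(296,180),blue=(265,181),salt=(321,160),blk=(343,134),drop=(354,160),onion=(338,192)).items(): print(n_,cl[v_,u].round())
E
```

```text
table z -0.45690897776705697
x 328 352 y 513 600 zmax 300.0 160
x 337 406 y -237 -165 zmax 69.0 428
x 343 565 y 102 330 zmax 46.0 2015
x 364 409 y -339 -297 zmax 104.0 161
x 409 472 y -36 24 zmax 172.0 308
x 445 499 y -153 -99 zmax 110.0 244
x 448 499 y -285 -237 zmax 93.0 222
x 448 499 y -417 -360 zmax 111.0 256
x 520 574 y -99 -45 zmax 109.0 261
x 589 769 y -90 183 zmax 193.0 4549
x 649 730 y -591 -522 zmax 60.0 405
x 655 742 y -345 -252 zmax 113.0 704
x 661 706 y -123 -102 zmax 158.0 75
x 688 793 y -462 -351 zmax 112.0 607
x 742 835 y -240 -150 zmax 180.0 713
x 742 901 y -600 -513 zmax 279.0 1069
x 760 787 y 258 288 zmax 270.0 61
x 790 865 y -342 -270 zmax 286.0 421
x 931 967 y -600 189 zmax 300.0 2086
mill [435.  -1. 158.]
tan [ 473. -128.  101.]
blue [540. -67. 107.]
salt [ 470. -257.   87.]
blk [ 472. -387.  103.]
drop [ 391. -322.   82.]
onion [ 372. -203.   50.]
```

View pics/crop1.png

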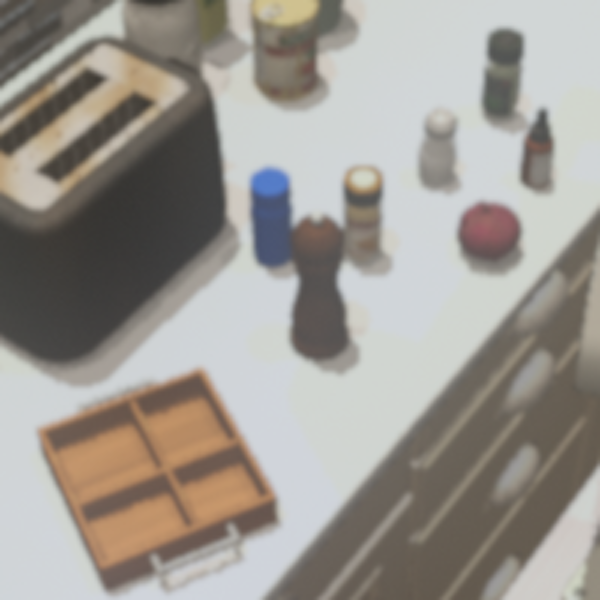

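View pics/H.png

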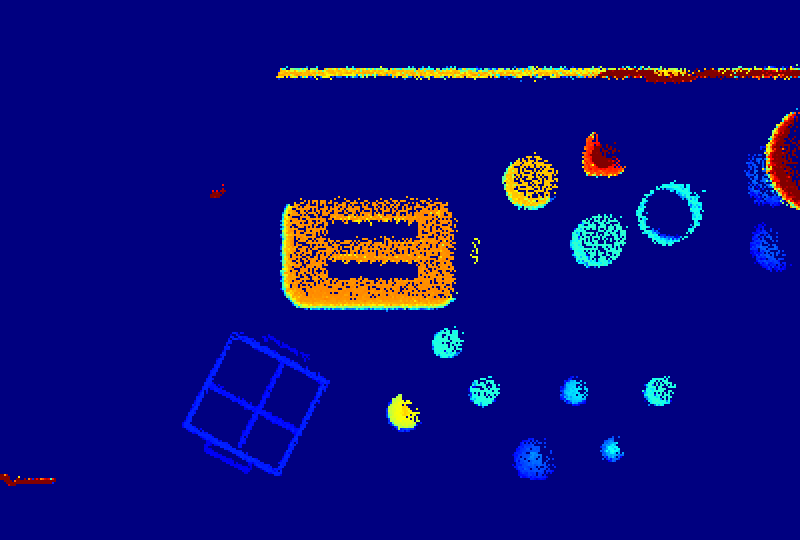

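The crop confirms the choices. The tan-cap jar has a wide black cap with a tan top, the far black-cap jar is wide-capped, the dropper has a narrow bulb, and the blue jar is a decoy. Next I'll fit the exact poses.

```bash
python3 - <<'E'
from h import *
from scipy.optimize import least_squares, minimize
W=[cloud(load(f)).reshape(-1,3) for f in("scene0","side0")]
def circ(w,c,r,z0,z1,rad):
    p=w[(np.hypot(*(w[:,:2]-c).T)<rad)&(w[:,2]>z0)&(w[:,2]<z1)][:,:2]
    if len(p)<15: return None
    f=lambda x:np.hypot(*(p-x).T)-r
    s=least_squares(f,p.mean(0)+(p.mean(0)-[0,600])*0.02,loss="soft_l1",f_scale=2);return s.x.round(1),len(p)
for n,c,r,z0,z1 in [("mill",(438,-5),25,128,150),("tan",(472,-126),20.5,20,85),("blk",(472,-389),20.5,20,85),("salt",(472,-261),22,20,60),("drop",(388,-320),16.5,15,55),("blue",(547,-72),20.5,20,85)]:
    print(n,[circ(w,c,r,z0,z1,38) for w in W],[np.nanmax(w[np.hypot(*(w[:,:2]-c).T)<25][:,2]).round() for w in W])
    p=np.concatenate(W);p=p[(np.hypot(*(p[:,:2]-c).T)<38)&(p[:,2]>(150 if n=="mill" else 98 if n not in("salt","drop") else 78))];print("   top mid",((p.max(0)+p.min(0))/2).round()[:2],np.median(p,0).round())
w=np.concatenate(W);
p=w[(abs(w[:,0]-455)<125)&(abs(w[:,1]-215)<125)&(w[:,2]>30)&(w[:,2]<46)]
print(len(p),np.median(p[:,2]))
def cost(x):
    cs,sn=np.cos(x[2]),np.sin(x[2]);d=p[:,:2]-x[:2];X=d[:,0]*cs+d[:,1]*sn;Y=-d[:,0]*sn+d[:,1]*cs
    ds=[np.abs(np.abs(X)-78),np.abs(np.abs(Y)-78),np.abs(X-8),np.abs(Y-8)]
    m=np.min(ds,0);bar=(abs(X)>83)&(abs(Y)<60)
    return np.minimum(np.where(bar,0,m),8).mean()
for a in np.arange(4)*np.pi/2-0.46:
    b=min((minimize(cost,[456+i,213+j,a+k],method="Nelder-Mead") for i in(-6,0,6) for j in(-6,0,6) for k in (-.06,.06)),key=lambda r:r.fun)
    x=b.x;Rm=np.array([[np.cos(x[2]),-np.sin(x[2])],[np.sin(x[2]),np.cos(x[2])]])
    print(x.round(3),b.fun,{n:(Rm@q+x[:2]).round().tolist() for n,q in dict(mill=(-35,-35),salt=(43,43),ob1=(-35,43),ob2=(43,-35)).items()})
u=w[(w[:,2]>200)&(w[:,0]>300)&(w[:,0]<940)&(w[:,2]<900)]
for y in range(-500,600,100):
    t=u[abs(u[:,1]-y)<50]
    if len(t): print("cup y",y,"xmin",np.percentile(t[:,0],1).round(),"zmin",t[:,2].min().round(),len(t))
E
```

```text
mill [(array([445.1, -11.9]), 134), (array([446.2, -12.2]), 210)] [np.float64(172.0), np.float64(170.0)]
   top mid [442.  -6.] [441.  -4. 156.]
tan [(array([ 475. , -128.5]), 216), (array([ 474.3, -127.2]), 155)] [np.float64(110.0), np.float64(107.0)]
   top mid [ 474. -128.] [ 469. -126.  104.]
blk [(array([ 475.4, -394.3]), 192), (array([ 474.3, -393.1]), 276)] [np.float64(111.0), np.float64(107.0)]
   top mid [ 473. -389.] [ 472. -387.  104.]
salt [(array([ 477.6, -270.1]), 138), (array([ 475. , -269.3]), 200)] [np.float64(93.0), np.float64(90.0)]
   top mid [ 472. -264.] [ 471. -261.   84.]
drop [(array([ 377.3, -298.7]), 108), (array([ 386.9, -323.6]), 156)] [np.float64(104.0), np.float64(100.0)]
   top mid [ 386. -319.] [ 386. -319.   90.]
blue [(array([546.8, -73.9]), 208), (array([545.6, -73.6]), 381)] [np.float64(109.0), np.float64(106.0)]
   top mid [545. -72.] [544. -68. 104.]
2593 35.998204979579555
[454.218 217.722  -0.487] 3.0078266733066528 {'mill': [407.0, 203.0], 'salt': [512.0, 236.0], 'ob1': [443.0, 272.0], 'ob2': [476.0, 167.0]}
[454.375 217.703   1.086] 2.275129878272903 {'mill': [469.0, 170.0], 'salt': [436.0, 276.0], 'ob1': [400.0, 207.0], 'ob2': [505.0, 239.0]}
[454.194 217.574   2.656] 1.5152651051920454 {'mill': [501.0, 232.0], 'salt': [396.0, 200.0], 'ob1': [465.0, 163.0], 'ob2': [433.0, 269.0]}
[454.362 217.697   4.228] 2.456437635106703 {'mill': [440.0, 265.0], 'salt': [472.0, 160.0], 'ob1': [509.0, 229.0], 'ob2': [403.0, 196.0]}
cup y -500 xmin 604.0 zmin 478.0 187
cup y -400 xmin 603.0 zmin 203.0 424
cup y -300 xmin 604.0 zmin 200.0 1535
cup y -200 xmin 603.0 zmin 478.0 1251
cup y -100 xmin 604.0 zmin 478.0 1946
cup y 0 xmin 604.0 zmin 478.0 2720
cup y 100 xmin 584.0 zmin 478.0 4300
cup y 200 xmin 604.0 zmin 483.0 4771
cup y 300 xmin 604.0 zmin 221.0 6787
cup y 400 xmin 604.0 zmin 484.0 1512
cup y 500 xmin 336.0 zmin 200.0 13538
```

```bash
python3 -m pendant '[[[0.033,-0.0095,0,0,1],[0.033,-0.0095,0,0,1],[0.033,-0.0095,0,0,1],[0.033,-0.0095,0,0,1],[0.033,-0.0095,0,0,1],[0.033,-0.0095,0,0,1],[0.033,-0.0095,0,0,1],[0.033,-0.0095,0,0,1],[0.032,-0.0095,0,0,1],[0,0,0,0,1]]]'
python3 - <<'E'
from h import *
c=shot("wrist","w1");w=cloud(c)
for n,q in dict(blk=(474.5,-391),salt=(474,-267),tan=(474.5,-128)).items():
    p=w.reshape(-1,3);p=p[(np.hypot(*(p[:,:2]-q).T)<40)&(p[:,2]>(98 if n!="salt" else 76))]
    if len(p): print(n,len(p),((p.max(0)+p.min(0))/2).round(1),p.mean(0).round(1),np.ptp(p,0).round())
s=observe();print(s["position"],s["joint_positions"].round(3) if hasattr(s["joint_positions"],"round") else s["joint_positions"]); print(local((474,-391,56)))
E
```

```text
time_s: 1.15
position: [477.5, -388.9, 222.4]
ee_rot: [0.982, 0.19, 0.0, -0.0]
wrist_force: [0.1, 0.1, -0.3]
opening: 88.2
grasp_force: 0.0
blk 24438 [ 484.1 -383.4  221.8] [ 498.7 -382.5  320.6] [ 58.  61. 247.]
salt 1038 [ 474.8 -279.4  193.5] [ 476.8 -274.6  110.1] [ 34.  55. 235.]
tan 1368 [ 474.8 -134.9  103. ] [ 476.5 -136.4  104.3] [40. 29. 10.]
[ 476.00123164 -390.02101838  222.35121162] [-0.706  0.41   1.652 -0.     1.08   0.482]
[ -2.18044501   0.23367996 166.35167566]
```

View pics/w1.png

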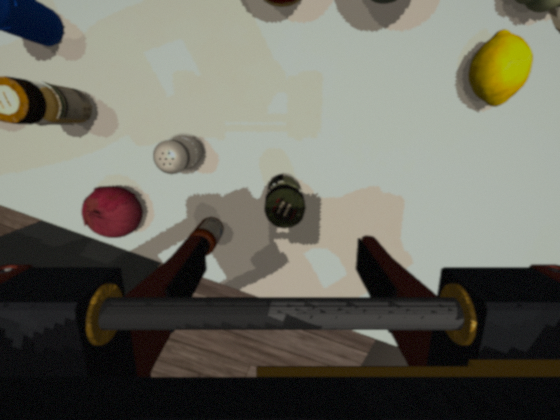

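The wrist view shows the black cap at (285,205), centred between the fingertips. The salt is at (170,155), the tan jar at (8,98), and the dropper at (208,230), clear of the fingers. I'll measure the cap tops with bounded heights.

```bash
python3 - <<'E'
from h import *
c=load("w1");w=cloud(c)
for n,q,lo,hi in [("blk",(474.5,-391),97,111),("salt",(474,-267),76,95),("tan",(474.5,-128),100,109)]:
    p=w.reshape(-1,3);p=p[(np.hypot(*(p[:,:2]-q).T)<32)&(p[:,2]>lo)&(p[:,2]<hi)]
    print(n,len(p),((p.max(0)+p.min(0))/2).round(1),np.median(p,0).round(1),np.ptp(p,0).round())
print(cloud(c)[205,285],w[155,170])
E
```

```text
blk 1357 [ 475.2 -393.1  102.7] [ 476.2 -392.7  105.5] [40. 40. 10.]
salt 920 [ 474.8 -268.8   83.4] [ 477.  -271.1   86. ] [34. 33. 15.]
tan 1275 [ 474.7 -134.8  104. ] [ 476.8 -135.6  105. ] [40. 28.  8.]
[ 478.49431867 -392.5079909   106.35223055] [ 478.97448715 -271.54241742   88.22294537]
```

```bash
python3 -m pendant '[[[-0.002,0.002,0.04,0,1],[0,0,0.04,0,1],[0,0,0.04,0,1],[0,0,0.03,0,1],[0,0,0.016,0,1],[0,0,0,0,1],[0,0,0,0,0],[0,0,0,0,0],[0,0,0,0,0],[0,0,0,0,0]]]'
python3 -m pendant '[[[0,0,0,0,0],[0,0,0,0,0],[0,0,-0.02,0,0],[0,0,-0.03,0,0],[0,0,-0.04,0,0],[0,0,-0.04,0,0],[0,0,0,0,0],[0,0,0,0,0],[0,0,0,0,0],[0,0,0,0,0]]]'
python3 -c "
from h import *
s=observe();print(local((433,269,s['position'][2])),s['position'])"
```

```text
time_s: 2.2
position: [474.4, -394.4, 57.9]
ee_rot: [0.982, 0.189, 0.001, 0.001]
wrist_force: [-0.8, 0.3, 0.1]
opening: 58.9
grasp_force: 0.0
time_s: 3.2
position: [472.9, -393.1, 184.8]
ee_rot: [0.982, 0.189, -0.001, -0.001]
wrist_force: [-0.4, 0.7, -1.3]
opening: 40.3
grasp_force: 30.0
[ 208.43990928 -629.6872699     1.56463241] [ 472.89416544 -393.09074702  184.75082758]
```

```bash
python3 -m pendant '[[[0,0,-0.04,0,0],[0,0,-0.04,0,0],[0.012,-0.035,0,0,0],[0.012,-0.037,0,0,0],[0.012,-0.037,0,0,0],[0.012,-0.037,0,0,0],[0.012,-0.037,0,0,0],[0.012,-0.037,0,0,0],[0.012,-0.037,0,0,0],[0.012,-0.037,0,0,0]]]'
python3 -m pendant '[[[0.012,-0.037,0,0,0],[0.012,-0.037,0,0,0],[0.012,-0.037,0,0,0],[0.012,-0.037,0,0,0],[0.012,-0.037,0,0,0],[0.012,-0.037,0,0,0],[0.012,-0.037,0,0,0],[0.012,-0.037,0,0,0],[0.012,-0.037,0,0,0],[0,0,0,0,0]]]'
python3 - <<'E'
from h import *
c=shot("wrist","w2")
s=observe();print(local((433,269,70)),s['position'],s['joint_positions'],s["opening"])
w=cloud(c).reshape(-1,3);p=w[(abs(w[:,0]-454)<125)&(abs(w[:,1]-217)<125)&(w[:,2]>28)&(w[:,2]<46)]
from scipy.optimize import minimize
print(len(p),np.median(p[:,2]))
def cost(x):
    cs,sn=np.cos(x[2]),np.sin(x[2]);d=p[:,:2]-x[:2];X=d[:,0]*cs+d[:,1]*sn;Y=-d[:,0]*sn+d[:,1]*cs
    m=np.min([np.abs(np.abs(X)-78),np.abs(np.abs(Y)-78),np.abs(X-8),np.abs(Y-8)],0);bar=(abs(X)>83)&(abs(Y)<60)
    return np.minimum(np.where(bar,0,m),8).mean()
for a in (2.656,2.656+np.pi):
    b=min((minimize(cost,[454+i,217+j,a],method="Nelder-Mead") for i in(-6,0,6) for j in(-6,0,6)),key=lambda r:r.fun);x=b.x
    Rm=np.array([[np.cos(x[2]),-np.sin(x[2])],[np.sin(x[2]),np.cos(x[2])]])
    print(x.round(3),b.fun,{n:(Rm@q+x[:2]).round().tolist() for n,q in dict(mill=(-35,-35),salt=(43,43),ob1=(-35,43),ob2=(43,-35)).items()})
E
```

```text
time_s: 4.2
position: [453.0, -83.7, 265.5]
ee_rot: [0.982, 0.189, -0.001, -0.0]
wrist_force: [-0.8, 0.6, -0.7]
opening: 40.4
grasp_force: 30.0
time_s: 5.2
position: [430.2, 267.6, 265.5]
ee_rot: [0.982, 0.191, -0.001, -0.0]
wrist_force: [-0.3, -0.1, -1.1]
opening: 40.3
grasp_force: 30.0
[  4.52461419  -2.10811315 195.28280256] [430.00251263 265.5842374  265.29371953] [5.29713281e-01 1.95868992e-01 1.84768674e+00 4.42766418e-05
 1.10044960e+00 1.71721363e+00] 40.342373564244035
3551 37.76414697028247
[292.258 299.976   2.666] 1.2469891998590046 {'mill': [339.0, 315.0], 'salt': [234.0, 281.0], 'ob1': [304.0, 246.0], 'ob2': [270.0, 351.0]}
[380.407 255.617   5.802] 1.6187670279746864 {'mill': [333.0, 241.0], 'salt': [438.0, 274.0], 'ob1': [369.0, 310.0], 'ob2': [402.0, 205.0]}
```

View pics/w2.png

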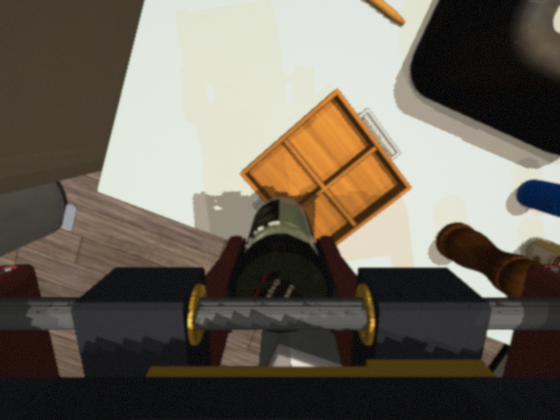

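The wrist view shows the caddy with corners at (338,92), (243,173) and (408,187) and the divider cross at (323,187). The jar is held upright in front of it. That fit diverged because the view is partial, so I'll check the earlier pose by projecting it.

```bash
python3 - <<'E'
from h import *
c=load("w2");x=(454.2,217.6,2.656);Rm=np.array([[np.cos(x[2]),-np.sin(x[2])],[np.sin(x[2]),np.cos(x[2])]])
T=np.linalg.inv(c["T"])
for n,q,z in [("cross",(8,8),36),("c--",(-81,-81),40),("c-+",(-81,81),40),("c+-",(81,-81),40)]:
    P=np.r_[Rm@q+x[:2],z];k=c["mtx"]@(T[:3,:3]@P+T[:3,3]);print(n,P.round(),(k[:2]/k[2]).round(1))
w=cloud(c)
for u,v in((323,187),(338,93),(245,173),(407,187)): print(w[v,u].round())
E
```

```text
cross [443. 214.  36.] [322.  188.9]
c-- [564. 251.  40.] [334.9  87.3]
c-+ [488. 108.  40.] [410.2 188.3]
c+- [420. 327.  40.] [235.6 173.7]
[446. 214.  37.]
[559. 245.  41.]
[426. 316.  39.]
[488. 113.  41.]
```

```bash
python3 -m pendant '[[[0.004,-0.002,0.03,0,0],[0,0,0.04,0,0],[0,0,0.04,0,0],[0,0,0.04,0,0],[0,0,0.03,0,0],[0,0,0.01,0,0],[0,0,0.006,0,0],[0,0,0,0,0],[0,0,0,0,0],[0,0,0,0,0]]]'
python3 -c "
from h import *
s=observe();print(local((433,269,66)),s['position'],s['wrist_force'])"
```

```text
time_s: 6.25
position: [434.7, 267.8, 72.0]
ee_rot: [0.982, 0.189, 0.001, -0.0]
wrist_force: [0.9, 0.3, -1.1]
opening: 40.3
grasp_force: 30.0
[-1.15910639 -1.70042056  6.02160179] [434.69367376 267.84273855  72.02385765] [ 0.93632169  0.30426845 -1.11153024]
```

```bash
python3 -m pendant '[[[0,-0.002,0.002,0,0],[0,0,0.002,0,0],[0,0,0.002,0,0],[0,0,0,0,0],[0,0,0,0,0.7],[0,0,0,0,0.7],[0,0,0,0,0.7],[0,0,0,0,0.7],[0,0,-0.03,0,0.7],[0,0,-0.04,0,0.7]]]'
python3 -m pendant '[[[0,0,-0.05,0,0.7],[0,0,-0.03,0,1],[0,0,0,0,1],[0,0,0,0,1],[0,0,0,0,1],[0,0,0,0,1],[0,0,0,0,1],[0,0,0,0,1],[0,0,0,0,1],[0,0,0,0,1]]]'
python3 - <<'E'
from h import *
c=shot("wrist","w3");w=cloud(c).reshape(-1,3)
p=w[(np.hypot(w[:,0]-433,w[:,1]-269)<45)&(w[:,2]>95)&(w[:,2]<130)]
print(len(p),((p.max(0)+p.min(0))/2).round(1),np.ptp(p,0),np.percentile(p[:,2],90))
s=observe();print(local((475,-269,s['position'][2])),s['position'])
shot("side","s3")
E
```

```text
time_s: 7.25
position: [431.5, 268.3, 133.5]
ee_rot: [0.982, 0.189, -0.003, 0.001]
wrist_force: [0.2, 0.5, -0.1]
opening: 61.3
grasp_force: 0.0
time_s: 8.25
position: [433.0, 269.2, 214.5]
ee_rot: [0.982, 0.189, -0.0, 0.0]
wrist_force: [0.4, -0.6, -0.2]
opening: 87.6
grasp_force: 0.0
1595 [434.9 271.3 105.7] [40.22620396 40.49509903 20.37568239] 114.48025876549653
[-1.60610275e+02  5.15446431e+02  2.37324746e-02] [433.06081125 269.25810575 214.59267386]
```

View pics/s3.png

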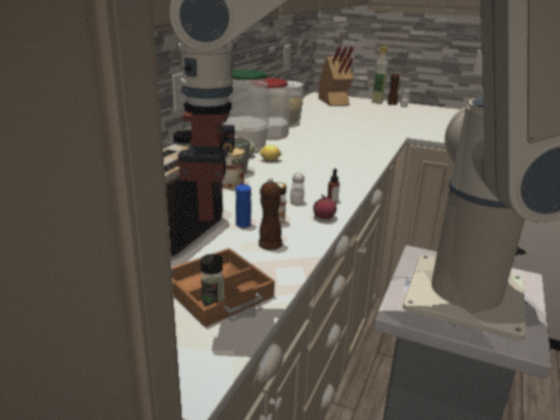

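The side view shows the black-cap jar upright in its oblong compartment at about (212,278). Next is the salt.

```bash
python3 -m pendant '[[[-0.012,0.038,0,0,1],[-0.012,0.039,0,0,1],[-0.012,0.039,0,0,1],[-0.012,0.039,0,0,1],[-0.012,0.039,0,0,1],[-0.012,0.039,0,0,1],[-0.012,0.039,0,0,1],[-0.012,0.039,0,0,1],[-0.012,0.039,0,0,1],[-0.012,0.039,0,0,1]]]'
python3 -m pendant '[[[-0.012,0.039,0,0,1],[-0.013,0.039,0,0,1],[-0.013,0.039,0,0,1],[0,0.009,0,0,1],[0,0,0,0,1],[0,0,0,0,1],[0,0,0,0,1],[0,0,0,0,1],[0,0,0,0,1],[0,0,0,0,1]]]'
python3 - <<'E'
from h import *
c=shot("wrist","w4");w=cloud(c).reshape(-1,3)
p=w[(np.hypot(w[:,0]-475,w[:,1]+269)<35)&(w[:,2]>77)&(w[:,2]<95)]
q=((p.max(0)+p.min(0))/2);print(len(p),q.round(1),np.ptp(p,0))
s=observe();print(local((q[0],q[1],46)),s['position'])
E
```

```text
time_s: 9.35
position: [465.8, -138.3, 214.9]
ee_rot: [0.982, 0.189, 0.0, 0.0]
wrist_force: [-0.2, -0.4, -0.4]
opening: 87.6
grasp_force: 0.0
time_s: 10.35
position: [477.4, -267.1, 214.8]
ee_rot: [0.982, 0.189, 0.0, 0.0]
wrist_force: [0.6, -0.3, 0.1]
opening: 87.8
grasp_force: 0.0
838 [ 474.6 -268.2   83.8] [33.9254627  33.78484512 13.60072144]
[-2.88540643e+00 -1.33610716e-01  1.68775763e+02] [ 477.32308645 -267.23328839  214.77599265]
```

```bash
python3 -m pendant '[[[-0.003,0,0.04,0,1],[0,0,0.04,0,1],[0,0,0.04,0,1],[0,0,0.03,0,1],[0,0,0.018,0,1],[0,0,0,0,1],[0,0,0,0,0],[0,0,0,0,0],[0,0,0,0,0],[0,0,0,0,0]]]'
python3 -m pendant '[[[0,0,0,0,0],[0,0,0,0,0],[0,0,-0.02,0,0],[0,0,-0.04,0,0],[0,0,-0.05,0,0],[0,0,-0.05,0,0],[0,0,-0.05,0,0],[0,0,0,0,0],[0,0,0,0,0],[0,0,0,0,0]]]'
python3 -c "
from h import *
s=observe();print(local((396,200,56)),s['position'])"
```

```text
time_s: 11.4
position: [475.1, -269.1, 47.8]
ee_rot: [0.982, 0.189, 0.001, 0.001]
wrist_force: [-0.2, 0.5, 0.2]
opening: 59.5
grasp_force: 0.0
time_s: 12.4
position: [473.3, -268.1, 255.0]
ee_rot: [0.982, 0.189, -0.001, -0.001]
wrist_force: [-0.1, -0.3, -1.4]
opening: 32.0
grasp_force: 30.0
[ 102.0860694  -462.9249172   199.92056702] [ 473.34609719 -268.08863348  254.99721129]
```

```bash
python3 - <<'E'
from h import *
c=shot("wrist","w5");s=observe();T=np.linalg.inv(Tw(s));w=cloud(c).reshape(-1,3);t=w@T[:3,:3].T+T[:3,3]
p=t[(np.hypot(t[:,0],t[:,1])<35)&(t[:,2]>-80)&(t[:,2]<80)];print(len(p),np.nanpercentile(p,[1,10,50,90,99],axis=0).round())
E
```

```text
8371 [[-10. -25. -78.]
 [ -4. -19. -59.]
 [ 11.  -0. -15.]
 [ 18.  18.  27.]
 [ 23.  24.  56.]]
```

View pics/w5.png

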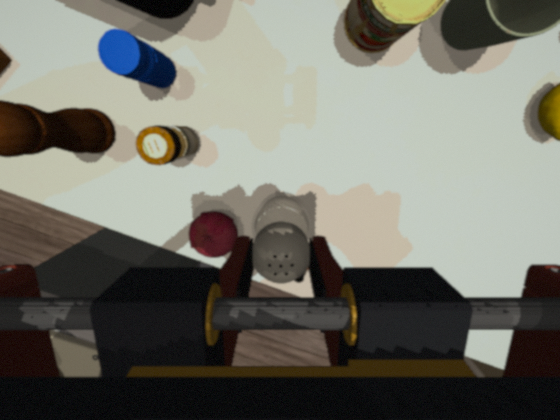

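The salt is held upright, with its cap at (281,252) between the pads. I'll check how far its top sits above the TCP.

```bash
python3 - <<'E'
from h import *
c=load("w5");w=cloud(c);s=observe();T=np.linalg.inv(Tw(s));t=w@T[:3,:3].T+T[:3,3]
for u,v in((281,245),(281,260),(281,230),(281,215),(265,250),(297,250)): print(u,v,t[v,u].round(1))
E
```

```text
281 245 [ 10.8  -0.3 -13.9]
281 260 [  3.1  -0.3 -15.7]
281 230 [16.8 -0.3 -6.8]
281 215 [18.6 -0.2 16.4]
265 250 [  7.6  -8.8 -12.9]
297 250 [  7.9   8.3 -13.8]
```

```bash
python3 -m pendant '[[[0,0,0.04,0,0],[0,0,-0.04,0,0],[0,0,0.04,0,0],[0,0,0,0,0],[0,0,0,0,0],[0,0,0,0,0],[0,0,0,0,0],[0,0,0,0,0],[0,0,0,0,0],[0,0,0,0,0]]]'
python3 - <<'E'
from h import *
s=observe();c=shot("wrist","w6");w=cloud(c);T=np.linalg.inv(Tw(s));t=w@T[:3,:3].T+T[:3,3]
for u,v in((281,245),(281,260),(281,230),(281,215)): print(u,v,t[v,u].round(1))
print(s["position"],s["opening"])
E
```

```text
time_s: 13.45
position: [474.6, -268.8, 217.1]
ee_rot: [0.982, 0.189, 0.0, 0.0]
wrist_force: [-0.2, -0.1, -1.3]
opening: 32.0
grasp_force: 30.0
281 245 [ 10.4  -0.4 -12.7]
281 260 [nan nan nan]
281 230 [16.7 -0.3 -6.3]
281 215 [18.5 -0.3 16.7]
[ 474.55593176 -268.78169538  217.05385265] 32.0009250146226
```

```bash
python3 -m pendant '[[[0,0,-0.025,0,0],[0,0,-0.025,0,0],[0.003,-0.012,0,0,0],[0.006,-0.025,0,0,0],[0.007,-0.033,0,0,0],[0.007,-0.033,0,0,0],[0.007,-0.033,0,0,0],[0.007,-0.033,0,0,0],[0.007,-0.033,0,0,0],[0.007,-0.033,0,0,0]]]'
python3 -m pendant '[[[0.007,-0.033,0,0,0],[0.007,-0.033,0,0,0],[0.007,-0.033,0,0,0],[0.007,-0.033,0,0,0],[0.007,-0.033,0,0,0],[0.006,-0.033,0,0,0],[0.005,-0.018,0,0,0],[0.003,-0.01,0,0,0],[0,0,0,0,0],[0,0,0,0,0]]]'
python3 - <<'E'
from h import *
s=observe();c=shot("wrist","w7");w=cloud(c);T=np.linalg.inv(Tw(s));t=w@T[:3,:3].T+T[:3,3]
for u,v in((281,250),(281,245),(281,240),(281,230),(281,215)): print(u,v,t[v,u].round(1))
print(s["position"],s["opening"],local((397,200,84)))
E
```

```text
time_s: 14.5
position: [433.3, -29.8, 265.7]
ee_rot: [0.982, 0.189, -0.001, -0.0]
wrist_force: [0.3, -0.7, -1.5]
opening: 32.1
grasp_force: 30.0
time_s: 15.5
position: [396.0, 196.0, 266.2]
ee_rot: [0.982, 0.189, -0.0, 0.0]
wrist_force: [-0.7, -0.2, -1.0]
opening: 32.0
grasp_force: 30.0
281 250 [  8.2  -0.4 -14.2]
281 245 [ 11.   -0.4 -14.1]
281 240 [ 12.8  -0.4 -11.5]
281 230 [16.4 -0.3 -5.5]
281 215 [18.7 -0.3 16.2]
[396.03349705 195.9914485  266.2151063 ] 32.011148316013 [  2.44879324  -3.69248094 182.33051612]
```

```bash
python3 -m pendant '[[[0.002,-0.004,0.02,0,0],[0,0,0.03,0,0],[0,0,0.04,0,0],[0,0,0.04,0,0],[0,0,0.03,0,0],[0,0,0.014,0,0],[0,0,0.003,0,0],[0,0,0,0,0],[0,0,0,0,0],[0,0,0,0,0]]]'
python3 -m pendant '[[[0,0,0.002,0,0],[0,0,0.002,0,0],[0,0,0.002,0,0],[0,0,0.002,0,0],[0,0,0,0,0],[0,0,0,0,0],[0,0,0,0,0],[0,0,0,0,0],[0,0,0,0,0],[0,0,0,0,0]]]'
python3 - <<'E'
from h import *
print(observe()["position"])
E
```

```text
time_s: 16.55
position: [397.6, 201.1, 90.7]
ee_rot: [0.982, 0.189, 0.001, -0.0]
wrist_force: [-0.3, -0.3, -1.1]
opening: 31.9
grasp_force: 30.0
time_s: 17.55
position: [396.9, 201.0, 81.7]
ee_rot: [0.982, 0.189, 0.0, -0.0]
wrist_force: [0.3, -1.3, 4.0]
opening: 32.2
grasp_force: 30.0
[396.88813417 200.96450495  81.74983913]
```

```bash
python3 -m pendant '[[[0,0,0,0,0.65],[0,0,0,0,0.65],[0,0,0,0,0.65],[0,0,0,0,0.65],[0,0,-0.03,0,0.65],[0,0,-0.04,0,0.65],[0,0,-0.04,0,0.65],[0,0,-0.03,0,1],[0,0,0,0,1],[0,0,0,0,1]]]'
python3 - <<'E'
from h import *
c=shot("side","s4");w=cloud(c).reshape(-1,3)
p=w[(np.hypot(w[:,0]-397,w[:,1]-200)<35)&(w[:,2]>50)&(w[:,2]<120)]
print(len(p),((p.max(0)+p.min(0))/2).round(1),np.ptp(p,0),p[:,2].max())
cv2.imwrite("pics/s4c.png",cv2.resize(c["pixels"][150:330,150:390,::-1],(720,540),interpolation=cv2.INTER_CUBIC))
s=observe();print(s["position"],local((474.5,-128,s["position"][2])),s["joint_positions"])
E
```

```text
time_s: 18.55
position: [396.9, 201.0, 221.9]
ee_rot: [0.982, 0.189, 0.001, -0.0]
wrist_force: [0.2, -0.2, 0.1]
opening: 77.5
grasp_force: 0.0
467 [397.3 207.2  74.1] [37.81615063 32.401466   47.89885022] 98.0390060298916
[396.25180186 200.67131132 221.00733557] [-4.91528855e+01  3.34262774e+02  5.60474353e-02] [4.41965341e-01 1.56921944e-01 2.01435516e+00 2.27645170e-05
 9.71206907e-01 1.63302307e+00]
```

View pics/s4c.png

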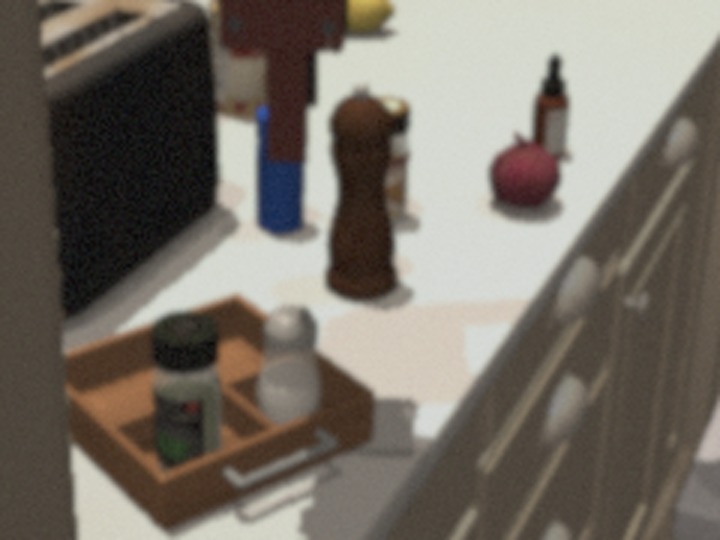

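The crop shows the salt at (288,365) and the black-cap jar upright in the caddy. The mill, tan jar, dropper and onion are untouched. Next is the tan jar, with the gripper turned so its body clears the mill.

```bash
python3 -m pendant '[[[-0.005,0.037,0,0,1],[-0.005,0.037,0,0,1],[-0.005,0.037,0,0,1],[-0.005,0.037,0,0,1],[-0.005,0.037,0,0,1],[-0.006,0.037,0,0,1],[-0.006,0.037,0,0,1],[-0.006,0.037,0,0,1],[-0.006,0.038,0,0,1],[0,0,0,-0.1,1]]]'
python3 -m pendant '[[[0,0,0,-0.145,1],[0,0,0,-0.145,1],[0,0,0,-0.145,1],[0,0,0,-0.145,1],[0,0,0,-0.145,1],[0,0,0,-0.145,1],[0,0,0,-0.145,1],[0,0,0,-0.145,1],[0,0,0,-0.145,1],[0,0,0,-0.145,1]]]'
python3 - <<'E'
from h import *
s=observe();c=shot("wrist","w8");w=cloud(c).reshape(-1,3)
p=w[(np.hypot(w[:,0]-474.5,w[:,1]+128)<35)&(w[:,2]>97)&(w[:,2]<111)]
q=((p.max(0)+p.min(0))/2);print(len(p),q.round(1),np.ptp(p,0))
print(s["joint_positions"],s["position"],R.from_quat(s["ee_rot"]).as_matrix()[:,1].round(2),local((474.5,-128,56)))
E
```

```text
time_s: 19.6
position: [475.2, -130.8, 219.8]
ee_rot: [0.972, 0.236, -0.001, -0.0]
wrist_force: [-0.4, 1.8, -0.0]
opening: 87.7
grasp_force: 0.0
time_s: 20.6
position: [473.9, -127.1, 219.5]
ee_rot: [0.567, 0.824, -0.001, -0.002]
wrist_force: [0.3, 0.8, -0.7]
opening: 87.4
grasp_force: 0.0
1368 [ 474.2 -128.   102.6] [39.61727168 39.28724289 11.08303935]
[-2.86231631e-01  2.31661902e-01  1.92109421e+00 -1.99217533e-06
  9.92798277e-01 -6.51188818e-01] [ 473.94071834 -127.08296945  219.54219479] [ 0.93  0.36 -0.  ] [ -1.4494889    0.71606458 163.58038758]
```

```bash
python3 -m pendant '[[[-0.001,0,0.04,0,1],[0,0,0.04,0,1],[0,0,0.04,0,1],[0,0,0.03,0,1],[0,0,0.013,0,1],[0,0,0,0,1],[0,0,0,0,0],[0,0,0,0,0],[0,0,0,0,0],[0,0,0,0,0]]]'
python3 -m pendant '[[[0,0,0,0,0],[0,0,0,0,0],[0,0,-0.02,0,0],[0,0,-0.04,0,0],[0,0,-0.05,0,0],[0,0,-0.05,0,0],[0,0,-0.05,0,0],[0,0,0,0,0],[0,0,0,0,0],[0,0,0,0,0]]]'
python3 - <<'E'
from h import *
s=observe();c=shot("wrist","w9");w=cloud(c);T=np.linalg.inv(Tw(s));t=(w@T[:3,:3].T+T[:3,3]).reshape(-1,3)
p=t[(np.hypot(t[:,0],t[:,1])<22)&(t[:,2]>-58)&(t[:,2]<-35)];print(len(p),np.percentile(p,[1,50,99],axis=0).round(1))
print(s["position"],local((466,163,66)))
E
```

```text
time_s: 21.65
position: [476.1, -128.6, 59.7]
ee_rot: [0.57, 0.822, 0.0, 0.001]
wrist_force: [0.7, 0.5, 0.3]
opening: 59.3
grasp_force: 0.0
time_s: 22.65
position: [474.3, -128.0, 267.1]
ee_rot: [0.57, 0.822, -0.0, -0.001]
wrist_force: [-0.5, -0.3, -1.6]
opening: 40.5
grasp_force: 30.0
4004 [[ -1.8 -20.3 -52.6]
 [  8.2   0.1 -42.4]
 [ 19.8  20.1 -35.5]]
[ 474.26691833 -128.00172772  267.0951799 ] [274.81174292  95.2129297  201.04435335]
```

```bash
python3 -m pendant '[[[0.02,0.007,0,0,0],[0.034,0.012,0,0,0],[0.034,0.012,0,0,0],[0.034,0.012,0,0,0],[0.034,0.012,0,0,0],[0.034,0.012,0,0,0],[0.034,0.012,0,0,0],[0.03,0.01,0,0,0],[0.02,0.006,0,0,0],[0,0,0,0,0]]]'
python3 -m pendant '[[[0,0,0.03,0,0],[0,0,0.04,0,0],[0,0,0.04,0,0],[0,0,0.04,0,0],[0,0,0.03,0,0],[0,0,0.012,0,0],[0,0,0,0,0],[0,0,0,0,0],[0,0,0,0,0],[0,0,0,0,0]]]'
python3 -c "
from h import *
s=observe();print(local((466,163,66)),s['position'],s['wrist_force'])"
```

```text
time_s: 23.7
position: [467.0, 163.3, 266.7]
ee_rot: [0.568, 0.823, -0.001, -0.001]
wrist_force: [-0.3, -0.3, -1.4]
opening: 40.5
grasp_force: 30.0
time_s: 24.7
position: [469.1, 161.8, 78.0]
ee_rot: [0.569, 0.822, 0.001, 0.001]
wrist_force: [0.4, -0.3, -2.0]
opening: 40.4
grasp_force: 30.0
[ 2.19761844 -2.54539829 12.03120536] [469.1248028  161.82735382  78.03823036] [ 0.38275067 -0.30671284 -2.01712959]
```

```bash
python3 -m pendant '[[[0.002,-0.002,0.002,0,0],[0,0,0.003,0,0],[0,0,0.003,0,0],[0,0,0.002,0,0],[0,0,0.002,0,0],[0,0,0,0,0],[0,0,0,0,0],[0,0,0,0,0],[0,0,0,0,0],[0,0,0,0,0]]]'
```

```text
time_s: 25.7
position: [466.1, 162.9, 67.5]
ee_rot: [0.569, 0.822, 0.0, 0.0]
wrist_force: [-8.4, -3.6, 37.8]
opening: 40.3
grasp_force: 30.1
```

```bash
python3 -m pendant '[[[0,0,-0.002,0,0],[0,0,0,0,0],[0,0,0,0,0.7],[0,0,0,0,0.7],[0,0,0,0,0.7],[0,0,0,0,0.7],[0,0,-0.03,0,0.7],[0,0,-0.04,0,0.7],[0,0,-0.04,0,0.7],[0,0,-0.05,0,1]]]'
python3 - <<'E'
from h import *
c=shot("wrist","w10");s=observe();w=cloud(c).reshape(-1,3)
p=w[(np.hypot(w[:,0]-466,w[:,1]-163)<40)&(w[:,2]>100)&(w[:,2]<125)]
print(len(p),((p.max(0)+p.min(0))/2).round(1),np.ptp(p,0),np.percentile(p[:,2],[50,90]))
c2=shot("side","s5");w=cloud(c2).reshape(-1,3)
p=w[(np.hypot(w[:,0]-443,w[:,1]+9)<35)&(w[:,2]>125)&(w[:,2]<180)];print(((p.max(0)+p.min(0))/2).round(1))
p=w[(np.hypot(w[:,0]-443,w[:,1]+9)<35)&(w[:,2]>164)&(w[:,2]<180)];print("nut",p.mean(0))
print(s["position"],local((444,-9,s["position"][2])))
E
```

```text
time_s: 26.7
position: [464.5, 162.3, 227.1]
ee_rot: [0.569, 0.822, -0.001, -0.001]
wrist_force: [1.4, -0.7, -0.8]
opening: 66.5
grasp_force: 0.0
1398 [465.5 163.  108.1] [39.60996726 39.92471416 15.79273868] [113.32258847 114.32775892]
[442.9  -2.1 147.6]
nut [444.6472339   -7.56627099 167.75119006]
[468.96006856 163.85448945 235.41272269] [-153.06305914  -84.33084879   -3.65685418]
```

View pics/w10.png

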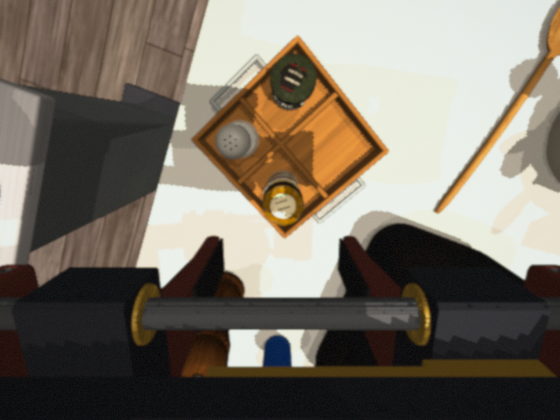

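The wrist view shows the tan jar at (283,200), the salt at (236,140) and the black jar at (293,78), all standing in their compartments. The large square at (345,145) is empty. Next is the mill.

```bash
python3 -m pendant '[[[-0.025,-0.013,0,0,1],[-0.025,-0.013,0,0,1],[-0.026,-0.013,0,0,1],[-0.026,-0.014,0,0,1],[-0.026,-0.014,0,0,1],[-0.026,-0.013,0,0,1],[0,0,0,0,1],[0,0,0,0,1],[0,0,0,0,1],[0,0,0,0,1]]]'
python3 - <<'E'
from h import *
c=shot("wrist","w11");s=observe();w=cloud(c).reshape(-1,3)
for lo,hi in((125,162),(163,176)):
    p=w[(np.hypot(w[:,0]-444,w[:,1]+9)<35)&(w[:,2]>lo)&(w[:,2]<hi)];print(len(p),((p.max(0)+p.min(0))/2).round(1),np.ptp(p,0))
print(s["position"],local((444.5,-9,124)))
E
```

```text
time_s: 27.8
position: [444.8, -8.8, 226.5]
ee_rot: [0.569, 0.822, -0.0, -0.0]
wrist_force: [0.1, 0.0, 0.6]
opening: 87.8
grasp_force: 0.0
2365 [445.7 -10.5 146.6] [49.38446756 49.43480132 28.23027413]
188 [446.3 -10.7 167.8] [11.60993126 11.63921514  7.6422424 ]
[444.84548988  -8.79395547 226.53879675] [-8.74022730e-02 -3.83905288e-01  1.02538830e+02]
```

```bash
python3 -m pendant '[[[-0.002,0,0.03,0,1],[0,0,0.04,0,1],[0,0,0.03,0,1],[0,0,0.006,0,1],[0,0,0,0,1],[0,0,0,0,0],[0,0,0,0,0],[0,0,0,0,0],[0,0,0,0,0],[0,0,0,0,0]]]'
python3 -m pendant '[[[0,0,0,0,0],[0,0,0,0,0],[0,0,-0.01,0,0],[0,0,-0.02,0,0],[0,0,-0.02,0,0],[0,0,-0.02,0,0],[0,0,0,0,0],[0,0,0,0,0],[0,0,0,0,0],[0,0,0,0,0]]]'
python3 - <<'E'
from h import *
s=observe();c=shot("wrist","w12");w=cloud(c);T=np.linalg.inv(Tw(s));t=(w@T[:3,:3].T+T[:3,3]).reshape(-1,3)
p=t[(np.hypot(t[:,0],t[:,1])<26)&(t[:,2]>-60)&(t[:,2]<-10)];print(len(p),np.percentile(p,[0,1,50,99],axis=0).round(1))
print(s["position"],local((501,232,s["position"][2])))
E
```

```text
time_s: 28.85
position: [445.7, -11.5, 121.2]
ee_rot: [0.57, 0.822, 0.0, 0.0]
wrist_force: [1.3, 0.0, -0.3]
opening: 51.2
grasp_force: 0.0
time_s: 29.85
position: [444.7, -11.4, 189.7]
ee_rot: [0.569, 0.822, -0.001, -0.001]
wrist_force: [0.2, -0.2, -2.4]
opening: 47.3
grasp_force: 30.0
7006 [[-11.3 -24.8 -59.8]
 [ -7.8 -24.  -54.5]
 [  9.4   0.1 -33. ]
 [ 25.2  23.8 -13.2]]
[444.68916484 -11.38869105 189.6630538 ] [2.08153584e+02 1.38089017e+02 4.13583946e-02]
```

View pics/w12.png

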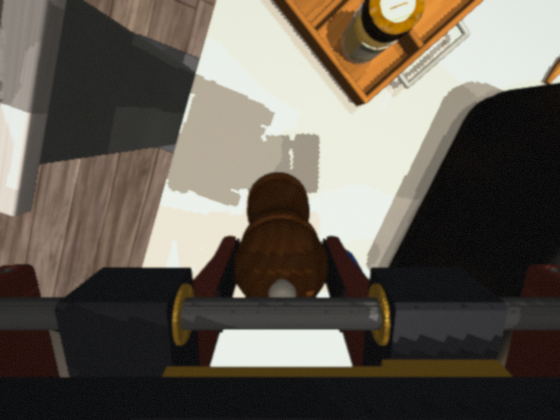

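The mill is held by its head at (281,255) and hangs upright. I'll raise it above the jars and turn the gripper back so its body stays clear of the cupboard knobs.

```bash
python3 -m pendant '[[[0,0,-0.02,0.14,0],[0,0,-0.03,0.14,0],[0,0,-0.02,0.14,0],[0,0,0,0.14,0],[0,0,0,0.14,0],[0,0,0,0.14,0],[0,0,0,0.14,0],[0,0,0,0.14,0],[0,0,0,0.14,0],[0,0,0,0.14,0]]]'
python3 -c "
from h import *
s=observe();print(local((502,232,s['position'][2])),s['position'],R.from_quat(s['ee_rot']).as_matrix()[:,1].round(2))"
```

```text
time_s: 30.9
position: [445.1, -11.4, 260.0]
ee_rot: [0.966, 0.259, -0.001, -0.0]
wrist_force: [-0.8, -0.1, -1.2]
opening: 47.6
grasp_force: 30.0
[ 1.71064479e+02 -1.82314542e+02 -7.25155258e-02] [445.10978219 -11.44435975 259.95471147] [ 0.5  -0.87 -0.  ]
```

```bash
python3 -m pendant '[[[0.01,-0.012,0,0,0],[0.023,-0.025,0,0,0],[0.023,-0.025,0,0,0],[0.023,-0.025,0,0,0],[0.023,-0.025,0,0,0],[0.023,-0.025,0,0,0],[0.023,-0.025,0,0,0],[0.013,-0.012,0,0,0],[0.01,-0.008,0,0,0],[0,0,0,0,0]]]'
python3 - <<'E'
from h import *
s=observe();c=shot("wrist","w13");w=cloud(c);T=np.linalg.inv(Tw(s));t=(w@T[:3,:3].T+T[:3,3]).reshape(-1,3)
p=t[(np.hypot(t[:,0],t[:,1])<8)&(t[:,2]>-60)&(t[:,2]<-10)];print(len(p),np.percentile(p,[0,1,50,99],axis=0).round(1))
print(s["position"],local((502,232,130)))
E
```

```text
time_s: 31.9
position: [501.4, 232.7, 260.2]
ee_rot: [0.965, 0.262, -0.0, 0.0]
wrist_force: [0.5, 0.8, -2.0]
opening: 47.4
grasp_force: 30.0
751 [[ -3.7  -7.9 -49.9]
 [ -2.8  -7.4 -49.6]
 [  3.8   0.  -38.8]
 [  7.5   7.5 -36.4]]
[501.41070811 232.65507319 260.15217464] [  1.24254738   0.22323665 130.1513819 ]
```

```bash
python3 -m pendant '[[[0,0,0.02,0,0],[0,0,0.03,0,0],[0,0,0.03,0,0],[0,0,0.03,0,0],[0,0,0.015,0,0],[0,0,0,0,0],[0,0,0,0,0],[0,0,0.002,0,0],[0,0,0.001,0,0],[0,0,0.001,0,0]]]'
python3 -m pendant '[[[0,0,0.001,0,0],[0,0,0.001,0,0],[0,0,0,0,0],[0,0,0,0,0],[0,0,0,0,0],[0,0,0,0,0],[0,0,0,0,0],[0,0,0,0,0],[0,0,0,0,0],[0,0,0,0,0]]]'
```

```text
time_s: 32.95
position: [501.5, 232.1, 132.4]
ee_rot: [0.965, 0.262, 0.001, -0.0]
wrist_force: [0.0, -0.5, -3.1]
opening: 47.8
grasp_force: 30.0
time_s: 33.95
position: [501.1, 232.0, 129.7]
ee_rot: [0.965, 0.262, -0.0, 0.0]
wrist_force: [0.9, 0.2, -1.9]
opening: 47.7
grasp_force: 30.0
```

```bash
python3 -m pendant '[[[0,0,0.001,0,0],[0,0,0,0,0],[0,0,0,0,0],[0,0,0.001,0,0],[0,0,0,0,0],[0,0,0,0,0],[0,0,0,0,0],[0,0,0,0,0],[0,0,0,0,0],[0,0,0,0,0]]]'
```

```text
time_s: 34.95
position: [501.9, 232.5, 129.0]
ee_rot: [0.965, 0.262, 0.001, -0.0]
wrist_force: [-1.8, -1.0, 10.2]
opening: 47.6
grasp_force: 30.0
```

Contact. Release, lift straight up and check.

```bash
python3 -m pendant '[[[0,0,0,0,0.8],[0,0,0,0,0.8],[0,0,0,0,0.8],[0,0,0,0,0.8],[0,0,-0.02,0,0.8],[0,0,-0.03,0,0.8],[0,0,-0.03,0,0.8],[0,0,-0.03,0,0.8],[0,0,0,0,0.8],[0,0,0,0,0.8]]]'
python3 -m pendant '[[[-0.03,0,0,0,1],[-0.03,0,0,0,1],[-0.03,0,0,0,1],[-0.03,0,0,0,1],[-0.03,0,0,0,1],[0,0,0,0,1],[0,0,0,0,1],[0,0,0,0,1],[0,0,0,0,1],[0,0,0,0,1]]]'
python3 - <<'E'
from h import *
c=shot("wrist","w14");w=cloud(c).reshape(-1,3)
c2=shot("side","s6");w2=cloud(c2).reshape(-1,3);w3=cloud(shot("scene","sc6")).reshape(-1,3)
x=(454.2,217.6,2.656);Rm=np.array([[np.cos(x[2]),-np.sin(x[2])],[np.sin(x[2]),np.cos(x[2])]])
W=np.concatenate([w,w2,w3])
for n,q,lo,hi in [("mill head",(501,232),130,172),("nut",(501,232),170,184),("salt",(397,200),86,104),("tan",(465,163),104,118),("blk",(434,270),104,118),("drop",(388,-320),30,106),("onion",(372,-201),20,75)]:
    p=W[(np.hypot(*(W[:,:2]-q).T)<40)&(W[:,2]>lo)&(W[:,2]<hi)]
    if len(p): m=(p.max(0)+p.min(0))/2;print(n,len(p),m.round(),((m[:2]-x[:2])@Rm).round(),p[:,2].max())
A=c2["pixels"][150:330,150:390,::-1];cv2.imwrite("pics/s6c.png",cv2.resize(A,(720,540),interpolation=cv2.INTER_CUBIC))
E
```

```text
time_s: 35.95
position: [501.1, 232.0, 237.9]
ee_rot: [0.965, 0.262, 0.0, -0.0]
wrist_force: [-0.2, -0.5, 0.2]
opening: 70.4
grasp_force: 0.0
time_s: 36.95
position: [372.1, 156.5, 237.4]
ee_rot: [0.965, 0.262, -0.0, -0.0]
wrist_force: [-0.1, 0.6, 0.6]
opening: 87.6
grasp_force: 0.0
mill head 3793 [498. 234. 151.] [-31. -35.] 171.95504478263211
nut 306 [498. 232. 176.] [-32. -33.] 181.81547101653268
salt 1099 [398. 201.  92.] [41. 41.] 98.78851098018458
tan 1952 [465. 164. 111.] [-35.  43.] 117.6403310077053
blk 2283 [434. 271. 111.] [ 42. -38.] 117.10643363628174
drop 383 [ 386. -320.   65.] [-191.  507.] 100.76050105598847
onion 711 [ 370. -201.   45.] [-121.  409.] 69.28774766973675
```

View pics/s6c.png

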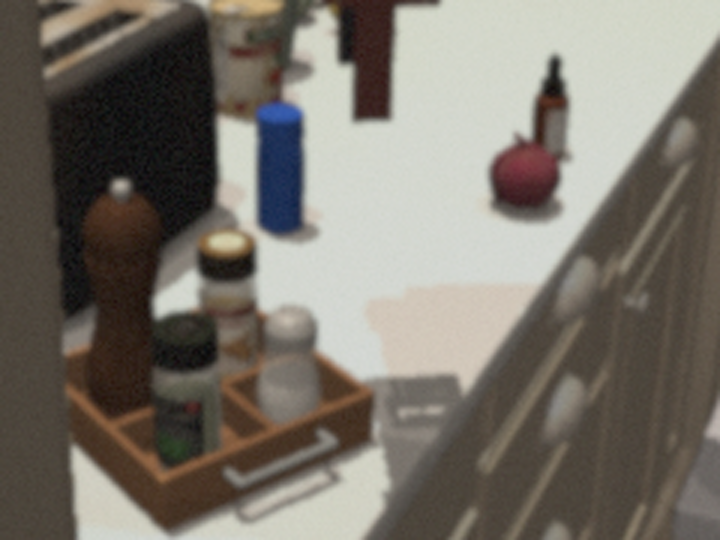

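The picture shows all four seasonings upright in their compartments: the mill at (120,300), tan jar at (228,300), black jar at (185,390) and salt at (290,365). The dropper and onion haven't moved. I'm handing the job in.

```bash
python3 -c "
from cell import sign_off
print(sign_off())"
```

```text
the job is handed in; nothing more can be done
None
```

The job is handed in: in the last images and depth readings the mill, salt and both spice jars stood upright in their own compartments, with the dropper bottle and onion where they began; no verdict came back.

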